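# Lock the chopper's lever lid with its quick-release pin

## Task

The chopper's lever lid is shut, so the hole at the end of its lever lines up again with the hole in the post below. Pull the red-knobbed quick-release pin up out of the wooden pin rack and push it through those holes until it is fully home, its collar flat on the lever; then let go. Leave the blue-knobbed pin in its place and do not disturb the white bowl.

Things in the scene. Friction and masses are not known exactly. Their poses are not given: they have to be found in the camera images.
- red_pin_knob (a point): Upright pin, RED round knob 30 mm wide, 50 tall; this point: knob centre, z up along the pin. Dark collar under the knob, 34 mm wide, underside 30 mm below this point. Steel shank 45 mm long below it, tip 75 mm below this point: neck 13 mm wide, lowest 25 mm thickened to 17, nose tapering to 5 over the last 16. 90 g. Spring balls hold it in the rack: 10 to 20 N straight up over the first 25 mm.
- blue_pin_knob (a point): Pin of the same shape and sizes, BLUE knob, to be left alone; this point: knob centre. Both pins stand in one wooden rack, 70 mm deep, 200 long, top 60 mm above the counter, collars resting on the top; its two holes are 110 mm apart, red and blue in either one. The rack is fixed.
- latch_hole (a point): Centre of the mouth of the empty upright hole, 21 mm wide, 58 deep, in the fixed chopper's square aluminium lever eye (56 mm) and the black post under it; z up, x towards the green lid. Eye top 100 mm above the counter; the chopper has nothing higher. Spring balls 15 mm down: a dropped pin stays about 20 mm proud; push with 5 to 15 N. Home: collar on the eye, knob centre 30 mm above this point.
- bowl: White porcelain bowl, 140 mm across, 60 mm high, on the counter well to one side; origin at the centre of its underside. A bystander.
There are look-alikes about, which are no part of the job. What is meant by the part that bears red_pin_knob is not orange, and is the smaller of those in its own colour.

How it is judged:
On the way:
1. the red pin is pulled out of the rack: knob centre 50 mm higher than where it stood (height (world z) of red_pin_knob above 0.14 m), for 0.1 s.
At the end, for the whole second after the job is handed in: Red pin let go in the latch hole, knob within 10 mm of its axis and 10 degrees of upright, pushed past the spring balls (collar less than 6 mm off the lever eye); blue pin still in its rack hole (moved less than 15 mm); bowl within 30 mm of where it stood (horizontal distance between red_pin_knob and latch_hole below 0.01 m and z of red_pin_knob in the frame of latch_hole between 0.02 and 0.036 m and angle between red_pin_knob's own z axis and vertical below 0.18 rad and distance of blue_pin_knob from where it was at the start of the episode below 0.015 m and distance of bowl from where it was at the start of the episode below 0.03 m); the robot touches nothing.
It fails at once if the blue pin is pulled from its hole (distance of blue_pin_knob from where it was at the start of the episode above 0.02 m).
It fails at once if the bowl is pushed away (distance of bowl from where it was at the start of the episode above 0.03 m).
It also fails if it takes over 35 s, if anything falls off the work surface, if the arm or the gripper's body presses on something with over 40 N, if the wrist force passes 120 N, or if a joint passes its speed limit or range.

## Robot

A 7-joint arm with a two-finger parallel gripper is mounted at the origin on the work surface. World frame = base frame: x ahead of the robot, y to its left, z up, the work surface at z = 0. Lengths are in m, angles in rad, forces in N, time in s.
With the tool pointing down it reaches from about 0.425 to 0.925 m from the base axis. Payload 6.8 kg.
Tool frame: the origin (TCP) lies midway between the tips of the shut fingers; the grasp point (between the pads) lies 19 mm behind it (bot.grasp_offset is the distance from the TCP to the grasp point, in m); z points along the fingers, x is the direction in which the jaws open and shut, and the axes are right-handed (so a half turn about z gives the same grasp; the last joint's range is limited). The gripper opens to 85 mm and grips with 20 to 120 N. Pads are 22 mm wide; open, the fingers measure 114 mm over their backs; the gripper's body (76 mm by 85 mm) begins 54 mm behind the grasp point. The pads swing forward as they close: fully open they stand 13 mm farther back than shut.
Start: joints at [1.001, 0.477, 0.022, 1.555, -0.011, 1.109, -0.083], TCP at [0.301, -0.604, 0.231] pointing down, gripper open.
Joint ranges: [-2.96, 2.96], [-0.34, 2.1], [-1.41, 1.46], [0.24, 2.44], [-1.37, 4.51], [0.17, 1.92], [-2.96, 2.96]. Speed limits (rad/s): [2.39, 2.39, 3.14, 3.14, 3.14, 3.14, 3.14].

## Interface

Orientations are given as a unit quaternion [w, x, y, z].
In Python, from station import bot, imaging gives the robot as it stands. The module is installed in compiled form; this text tells all that it offers.
- The arm moves only by the tool apply_moves, never from a script. Its argument "increments" is a list of rows, each a list of 7 numbers: the shift along the tool's x, y, z in mm, then the turn, a rotation vector about the tool's x, y, z in degrees, then the closure, from -1 (fully open) to 1 (shut). In form: [[dx, dy, dz, rx, ry, rz, grip], ...]. A call has exactly 8 rows; each row shifts and turns the pose as measured when the row begins, along the tool's axes as they then stand; what a row does not reach is not made up. A row lasts 1/8 s, in which the tool goes at most 62.5 mm and 10.7 degrees, less where a joint would pass 70% of its speed; a pose out of reach is approached as far as the arm can. A call with a gripper value outside its range is refused whole. The fingers move at their own pace and stop on an object; "grip_force" is the grip in N (left out, the last holds). Time passes only in rows, so rows that do not move let the fingers close, or fill a call up. It gives the time, the measured TCP pose, the force and the opening at its end, in the units of the state.
- bot.get_obs(): the state, without advancing time (a new reading comes with each control period).
- imaging.read_camera(name): name is "scene" or "top"; returns the picture (480x640x3 uint8, red, green, blue); there is no depth.
- imaging.get_calibration(name): a dict with "K" (3x3 intrinsics, pixels), "k1" (the pictures are not rectified: a ray, as slopes to the right and down, at radius r is drawn at 1 + k1 r^2 times it, then the intrinsics apply), "extrinsics" (4x4, takes a point from camera to world coordinates). Camera axes: x right, y down, z forward; pixel columns grow to the right and rows downward; lengths in m; the calibration is good to about 2 mm. A picture is of the moment at which its call begins. get_calibration takes no time and is no camera call.
- bot.hand_in(): hands the job in, once; it reports no verdict.
The state is a dict: "t": time; "q": joint angles; "joint_vel": joint speeds; "joint_torque": joint torques, N m; "eef_pos": TCP position; "tool_rot": TCP orientation; "contact_force": force on the tool from outside, world axes, zero at the start; "torque": the same for the moment, N m; "gripper_width": opening from 0.0 (shut) to 1.0 (fully open).
Only numpy, scipy, OpenCV 4.12 (cv2) and the standard library are available. Lean on these libraries where they do the work, as an engineer would, in place of code of your own. Each camera call takes 0.05 s, during which the arm holds its last target.

## Working session

There is one attempt and no reset: what is moved stays moved. The work goes in short steps, Python scripts to look and compute and a tool call to move; the robot and the scene stay as the last step left them, time stands still between calls to the robot, and variables do not carry over. Pictures are saved under pics/ and viewed, and the job is handed in when it is done.

Besides the shell and the picture viewer there is one more tool, called after "Call:" as name([rows], argument=value, ...), one row to a line, values as JSON. apply_moves: Moves the arm, as the interface text tells. Its arguments: {"type":"object","properties":{"increments":{"type":"array","items":{"type":"array","items":{"type":"number"}}},"grip_force":{"type":"number"}},"required":["increments"]}

```bash
mkdir -p pics
python3 - <<'E'
from station import bot, imaging
import cv2, pickle
o=bot.get_obs(); print(o['t'],o['eef_pos'],o['tool_rot'],o['gripper_width'],bot.grasp_offset)
for n in ('scene','top'):
    im=imaging.read_camera(n); cv2.imwrite(f'pics/{n}0.png',im[:,:,::-1])
    c=imaging.get_calibration(n); print(n,c);
E
```

```text
0.0 [ 0.30046249 -0.60377704  0.23033153] [-4.15760787e-04  8.50170738e-01 -5.26506315e-01 -8.02011945e-04] 0.9960309998824348 0.0187
scene {'K': array([[445.16802289,   0.        , 311.16773441],
       [  0.        , 445.16802289, 239.54363441],
       [  0.        ,   0.        ,   1.        ]]), 'k1': -0.07330836972610742, 'extrinsics': array([[ 0.83901791,  0.30960484, -0.4474302 ,  1.04169077],
       [ 0.54359901, -0.44155978,  0.71381025, -0.78812665],
       [ 0.02343193, -0.8421222 , -0.53877745,  0.68464643],
       [ 0.        ,  0.        ,  0.        ,  1.        ]])}
top {'K': array([[583.65003082,   0.        , 328.04037489],
       [  0.        , 583.65003082, 231.72427893],
       [  0.        ,   0.        ,   1.        ]]), 'k1': -0.045280601506717824, 'extrinsics': array([[-9.15035871e-03, -9.85000890e-01,  1.72306466e-01,
         2.94326319e-01],
       [-9.99956371e-01,  9.33713187e-03,  2.73487800e-04,
         9.47286014e-03],
       [-1.87823392e-03, -1.72296446e-01, -9.85043353e-01,
         1.47898677e+00],
       [ 0.00000000e+00,  0.00000000e+00,  0.00000000e+00,
         1.00000000e+00]])}
```

View pics/scene0.png

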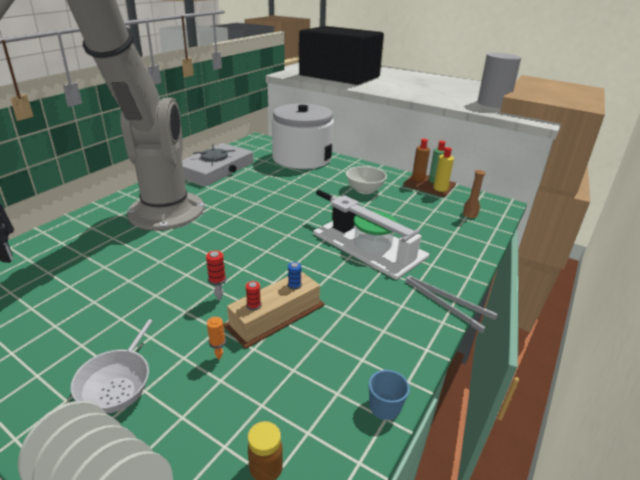

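View pics/top0.png

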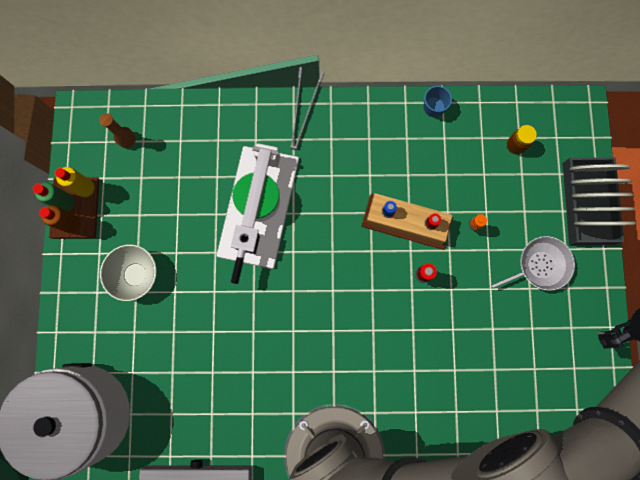

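Red candidates: the knob in the rack (scene 253,293; top 434,220), a larger free-standing red one (scene 216,268; top 428,272), and an orange one (scene 216,333; top 480,221). The rack one fits, because it is red, the smaller of the reds, and next to the blue pin. I'll confirm this in a crop and measure.

```bash
cat > h.py <<'E'
import numpy as np, cv2
from station import imaging
def ray(n,uv):
    c=imaging.get_calibration(n);K=c['K'];E=c['extrinsics']
    p=cv2.undistortPoints(np.array([[uv]],float),K,np.array([c['k1'],0,0,0,0]))[0,0]
    d=E[:3,:3]@np.array([p[0],p[1],1]); return E[:3,3],d/np.linalg.norm(d)
def onz(n,uv,z):
    o,d=ray(n,uv); return o+d*(z-o[2])/d[2]
def tri(a,b):
    A=np.zeros((3,3));B=np.zeros(3);L=[ray('scene',a),ray('top',b)]
    for o,d in L:
        P=np.eye(3)-np.outer(d,d);A+=P;B+=P@o
    x=np.linalg.solve(A,B); return x,[np.linalg.norm((np.eye(3)-np.outer(d,d))@(x-o)) for o,d in L]
def proj(n,X):
    c=imaging.get_calibration(n);E=np.linalg.inv(c['extrinsics'])
    return cv2.projectPoints(np.array([X],float),cv2.Rodrigues(E[:3,:3])[0],E[:3,3],c['K'],np.array([c['k1'],0,0,0,0]))[0][0,0]
def blobs(im,col):
    h=cv2.cvtColor(im,cv2.COLOR_BGR2HSV)
    H,S,V=h[...,0],h[...,1],h[...,2]
    m={'red':((H<5)|(H>172)),'blue':(H>108)&(H<130)}[col]&(S>150)&(V>60)
    n,l,s,c=cv2.connectedComponentsWithStats(m.astype(np.uint8))
    return [(s[i],c[i].round(1)) for i in range(1,n) if s[i,4]>30]
E
python3 - <<'E'
from h import *
for n in('scene','top'):
    im=cv2.imread(f'pics/{n}0.png')
    for c in('red','blue'):
        for b in blobs(im,c): print(n,c,b)
s=cv2.imread('pics/scene0.png');t=cv2.imread('pics/top0.png')
a=cv2.resize(s[230:370,180:340],(640,560),interpolation=cv2.INTER_CUBIC)[:, :400]
b=cv2.resize(t[180:290,355:495],(400,314),interpolation=cv2.INTER_CUBIC)
a=cv2.resize(s[240:340,195:335],(400,286),interpolation=cv2.INTER_CUBIC)
cv2.imwrite('pics/crop_pins.png',np.vstack([a,b]))
a=cv2.resize(s[180:275,305:440],(540,380)[:2],interpolation=cv2.INTER_CUBIC)
cv2.imwrite('pics/crop_ch.png',np.hstack([cv2.resize(t[215:290,210:285],(400,400),interpolation=cv2.INTER_CUBIC),cv2.resize(s[180:280,310:410],(400,400),interpolation=cv2.INTER_CUBIC)]))
E
```

```text
scene red (array([421, 139,   6,   9,  42], dtype=int32), array([423.5, 143.1]))
scene red (array([439, 141,  12,  16,  87], dtype=int32), array([444.3, 148.4]))
scene red (array([207, 252,  18,  31, 401], dtype=int32), array([215.5, 267.9]))
scene red (array([246, 283,  14,  25, 252], dtype=int32), array([252.8, 295.9]))
scene blue (array([289, 269,  11,  18, 156], dtype=int32), array([294.1, 277.8]))
top red (array([ 55, 168,  15,  12, 109], dtype=int32), array([ 61.6, 173.5]))
top red (array([ 33, 184,  15,  12, 117], dtype=int32), array([ 39.4, 189.3]))
top red (array([ 39, 207,  16,  12, 125], dtype=int32), array([ 46. , 212.8]))
top red (array([426, 214,  15,  14, 114], dtype=int32), array([432.7, 220.8]))
top red (array([417, 264,  20,  17, 196], dtype=int32), array([426. , 272.3]))
top blue (array([384, 202,  13,  12,  82], dtype=int32), array([389.4, 207.6]))
```

View pics/crop_pins.png

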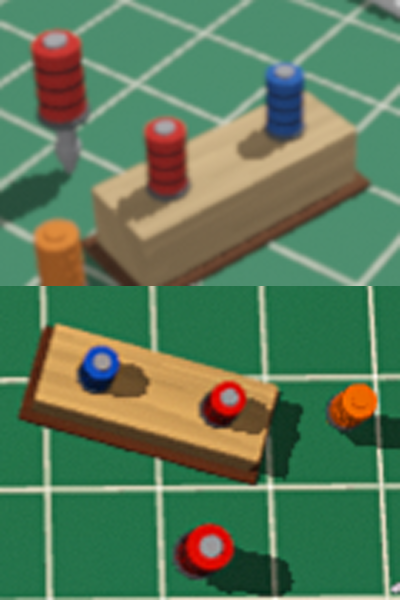

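View pics/crop_ch.png

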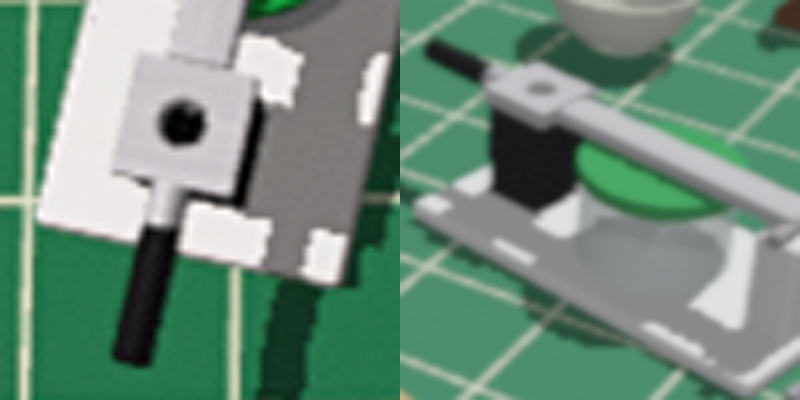

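The crops confirm it: the ribbed red knob in the rack is clearly smaller than the free-standing red one. The blue knob is in the other hole. The latch hole is dark and clear at about top (244,238) and scene (345,202). Next I'll compute positions.

Run:
```python
from h import *
s=cv2.imread('pics/scene0.png');t=cv2.imread('pics/top0.png')
# red+blue caps (grey disc) in local windows
def cap(im,u0,u1,v0,v1):
    h=cv2.cvtColor(im[v0:v1,u0:u1],cv2.COLOR_BGR2HSV); m=((h[...,1]<110)&(h[...,2]>110)).astype(np.uint8)
    n,l,st,c=cv2.connectedComponentsWithStats(m); return [(c[i]+[u0,v0],st[i,4]) for i in range(1,n) if st[i,4]>4]
def dark(im,u0,u1,v0,v1,T):
    g=cv2.cvtColor(im[v0:v1,u0:u1],cv2.COLOR_BGR2GRAY).astype(float); w=np.clip(T-g,0,None)
    y,x=np.mgrid[v0:v1,u0:u1]; return (x*w).sum()/w.sum(),(y*w).sum()/w.sum()
for nm,ws,wt in(('red',(246,261,281,292),(426,441,213,227)),('blue',(288,302,262,273),(383,397,201,214))):
    print(nm,cap(s,*ws),cap(t,*wt))
ht=dark(t,237,252,231,246,150);print('hole top',ht)
hs=dark(s,338,353,197,208,150);print('hole scene',hs)
print('latch z=.1',onz('top',ht,.1),onz('scene',hs,.1),tri(hs,ht))
r=onz('top',(434.8,219.2),.115)
print('red cap',r,'proj',proj('scene',r)); b=onz('top',(389.9,206),.115); print(b,proj('scene',b),np.linalg.norm(r-b))
# red mask whole-knob: centre z .09
for uvs,uvt in (((252.8,295),(433,220.5)),):
    print(tri(uvs,uvt), onz('top',uvt,.095),onz('scene',uvs,.09))
# rack top edges for orientation, eye orientation
for uv in ((372.5,194),(452,214.5)): print('rackcorner',onz('top',uv,.06))
# base eye corners
for uv in ((237,225.5),(258,229.5),(254,251.5),(231.5,247.5)): print('eye',onz('top',uv,.1))
```

```text
red [(array([253.6       , 283.61666667]), np.int32(60))] [(array([434.78571429, 218.5       ]), np.int32(28))]
blue [(array([294.27906977, 263.69767442]), np.int32(43))] [(array([385.66666667, 202.66666667]), np.int32(6)), (array([394.625, 203.   ]), np.int32(8)), (array([390.48148148, 206.11111111]), np.int32(27))]
hole top (np.float64(243.70332255219054), np.float64(237.90208762128785))
hole scene (np.float64(346.50598290598293), np.float64(200.73162393162394))
latch z=.1 [0.52242585 0.21214677 0.1       ] [0.52723936 0.21552329 0.1       ] (array([0.52495408, 0.21387365, 0.09944094]), [np.float64(0.002870859688434298), np.float64(0.0028708596884344404)])
red cap [ 0.56081914 -0.24495856  0.115     ] proj [251.81739854 283.97527381]
[ 0.59397658 -0.1386734   0.115     ] [294.69019223 264.44605295] 0.11133710456391128
(array([ 0.56279126, -0.24581496,  0.08736876]), [np.float64(0.0003321541956017146), np.float64(0.0003321541956016793)]) [ 0.56156427 -0.24419359  0.095     ] [ 0.56466183 -0.24843264  0.09      ]
rackcorner [ 0.63711605 -0.10202547  0.06      ]
rackcorner [ 0.58307244 -0.2985772   0.06      ]
eye [0.55282425 0.22879064 0.1       ]
eye [0.5425616  0.17805615 0.1       ]
eye [0.48930097 0.1870111  0.1       ]
eye [0.49943861 0.24103076 0.1       ]
```

Call:
apply_moves([
  [-26,-49,0,0,0,0,-1],
  [-26,-49,0,0,0,0,-1],
  [-26,-49,0,0,0,0,-1],
  [-26,-49,0,0,0,0,-1],
  [-26,-49,0,0,0,0,-1],
  [-26,-49,0,0,0,0,-1],
  [-26,-49,0,0,0,0,-1],
  [-22,-50,0,0,0,0,-1],
], grip_force=60)

```text
t: 1.1
eef_pos: [0.5642, -0.2406, 0.2263]
tool_rot: [0.001, 0.847, -0.531, -0.004]
contact_force: [0.8, -0.7, 0.1]
gripper_width: 1.002
```

```bash
cat > st.py <<'E'
from h import *
from station import bot
from scipy.spatial.transform import Rotation as R
import sys
o=bot.get_obs(); q=o['tool_rot'];M=R.from_quat([q[1],q[2],q[3],q[0]]).as_matrix()
print('t',o['t'],'pos',o['eef_pos'].round(4),'z',M[:,2].round(3),'F',np.round(o['contact_force'],1),'T',np.round(o['torque'],2),'w',o['gripper_width'],'q',np.round(o['q'],2))
if len(sys.argv)>3:
    T=np.array(sys.argv[1:4],float); print('tool delta mm',(M.T@(T-o['eef_pos'])*1000).round(1))
    # turn to vertical
    zt=M.T@np.array([0,0,-1]); print('rotvec deg',np.degrees(np.cross([0,0,1],zt)).round(2))
E
python3 - <<'E'
from h import *
print('cap scene',onz('scene',(253.6,283.6),.115),'cap top',onz('top',(434.8,218.8),.115))
print('hole scene',onz('scene',(345.1,201.8),.1))
E
python3 st.py 0.562 -0.246 0.13
```

```text
cap scene [ 0.56302882 -0.241916    0.115     ] cap top [ 0.56179081 -0.24499847  0.115     ]
hole scene [0.52716196 0.20749404 0.1       ]
t 1.1 pos [ 0.5642 -0.2406  0.2263] z [-0.007  0.002 -1.   ] F [ 0.8 -0.7  0.1] T [-0.06 -0.08  0.05] w 1.0020399294890088 q [ 0.4   0.39 -0.12  1.7   0.05  1.06 -0.87]
tool delta mm [ 4.3  3.8 96.3]
rotvec deg [ 0.31  0.28 -0.  ]
```

Call:
apply_moves([
  [2,3,45,0.3,0.3,0,-1],
  [0,0,45,0,0,0,-1],
  [0,0,25,0,0,0,-1],
  [0,0,10,0,0,0,-1],
  [0,0,0,0,0,0,-1],
  [0,0,0,0,0,0,-1],
  [0,0,0,0,0,0,-1],
  [0,0,0,0,0,0,-1],
])

```text
t: 2.1
eef_pos: [0.5683, -0.2369, 0.1006]
tool_rot: [-0.002, 0.85, -0.527, 0.003]
contact_force: [0.2, -0.1, 0.0]
gripper_width: 0.997
```

```bash
python3 st.py 0.5625 -0.244 0.071
python3 - <<'E'
from h import *
for n in('top','scene'):
    im=imaging.read_camera(n)[:,:,::-1]; cv2.imwrite(f'pics/{n}1.png',im)
s=cv2.imread('pics/scene1.png');t=cv2.imread('pics/top1.png')
cv2.imwrite('pics/c1.png',np.hstack([cv2.resize(s[220:340,190:310],(400,400)),cv2.resize(t[160:280,375:495],(400,400))]))
E
```

```text
t 2.1 pos [ 0.5683 -0.2369  0.1006] z [ 0.007  0.001 -1.   ] F [ 0.2 -0.1  0. ] T [-0.01 -0.03  0.  ] w 0.9965151599815917 q [ 0.39  0.53 -0.12  1.81  0.08  0.8  -0.88]
tool delta mm [ 3.7  8.5 29.6]
rotvec deg [-0.36 -0.12  0.  ]
```

View pics/c1.png

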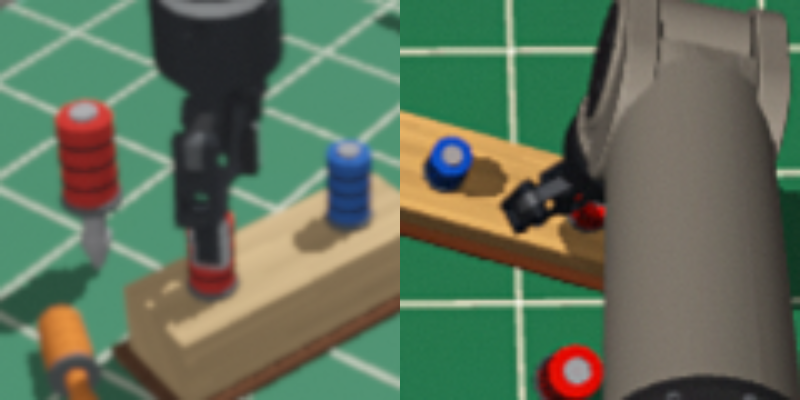

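The jaws straddle the red knob (crop 210,250) and are slightly off it sideways. I'll correct that and descend.

Call:
apply_moves([
  [3.7,8.5,0,-0.3,0,0,-1],
  [0,0,0,0,0,0,-1],
  [0,0,10,0,0,0,-1],
  [0,0,10,0,0,0,-1],
  [0,0,8,0,0,0,-1],
  [0,0,0,0,0,0,-1],
  [0,0,0,0,0,0,-1],
  [0,0,0,0,0,0,-1],
])

```text
t: 3.2
eef_pos: [0.5614, -0.2442, 0.0698]
tool_rot: [0.0, 0.85, -0.527, 0.0]
contact_force: [-0.3, 0.3, 0.3]
gripper_width: 0.999
```

```bash
python3 st.py 0.5625 -0.244 0.071
```

```text
t 3.2 pos [ 0.5614 -0.2442  0.0698] z [ 0.    -0.001 -1.   ] F [-0.3  0.3  0.3] T [ 0.01 -0.03 -0.03] w 0.9992299975177329 q [ 0.39  0.57 -0.12  1.83  0.09  0.75 -0.88]
tool delta mm [ 0.3 -1.1 -1.2]
rotvec deg [ 0.02 -0.05  0.  ]
```

Call:
apply_moves([
  [0,0,0,0,0,0,1],
  [0,0,0,0,0,0,1],
  [0,0,0,0,0,0,1],
  [0,0,0,0,0,0,1],
  [0,0,0,0,0,0,1],
  [0,0,0,0,0,0,1],
  [0,0,0,0,0,0,1],
  [0,0,0,0,0,0,1],
], grip_force=70)

```text
t: 4.2
eef_pos: [0.5621, -0.2445, 0.0707]
tool_rot: [0.0, 0.85, -0.527, 0.001]
contact_force: [-1.0, -0.5, 0.6]
gripper_width: 0.336
```

```bash
python3 st.py 0.5625 -0.244 0.071
```

```text
t 4.2 pos [ 0.5621 -0.2445  0.0707] z [ 0.002 -0.002 -1.   ] F [-1.  -0.5  0.6] T [0.02 0.07 0.03] w 0.3356910302827047 q [ 0.39  0.57 -0.12  1.83  0.09  0.75 -0.88]
tool delta mm [-0.2 -0.6 -0.3]
rotvec deg [-0.05 -0.13  0.  ]
```

Call:
apply_moves([
  [0,0,-8,0,0,0,1],
  [0,0,-10,0,0,0,1],
  [0,0,-10,0,0,0,1],
  [0,0,-15,0,0,0,1],
  [0,0,-25,0,0,0,1],
  [0,0,-30,0,0,0,1],
  [0,0,-20,0,0,0,1],
  [0,0,0,0,0,0,1],
])

```text
t: 5.2
eef_pos: [0.5621, -0.2445, 0.1983]
tool_rot: [-0.0, 0.85, -0.527, 0.003]
contact_force: [0.4, 0.2, -0.9]
gripper_width: 0.336
```

```bash
python3 st.py 0.525 0.2105 0.2
python3 - <<'E'
from h import *
for n in('top','scene'):
    im=imaging.read_camera(n)[:,:,::-1]; cv2.imwrite(f'pics/{n}2.png',im)
s=cv2.imread('pics/scene2.png');t=cv2.imread('pics/top2.png')
cv2.imwrite('pics/c2.png',np.hstack([cv2.resize(s[180:330,190:340],(400,400)),cv2.resize(t[160:280,375:495],(400,400))]))
E
```

```text
t 5.2 pos [ 0.5621 -0.2445  0.1983] z [ 0.005 -0.003 -1.   ] F [ 0.4  0.2 -0.9] T [ 0.02 -0.04  0.01] w 0.33551411113327123 q [ 0.4   0.41 -0.13  1.74  0.06  0.99 -0.85]
tool delta mm [-423.9 -169.3   -3.2]
rotvec deg [-0.18 -0.27  0.  ]
```

View pics/c2.png

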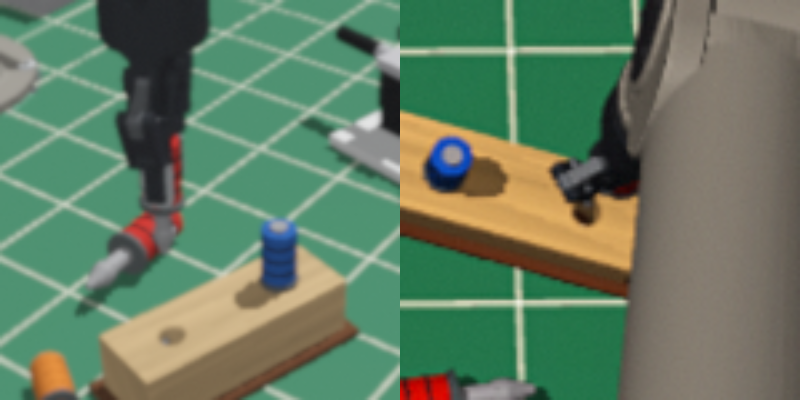

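```bash
python3 -c "
import cv2,numpy as np
s=cv2.imread('pics/scene2.png');t=cv2.imread('pics/top2.png')
cv2.imwrite('pics/c2b.png',np.hstack([cv2.resize(s[160:400,120:370],(400,384)),cv2.resize(t[140:380,330:580],(400,384))]))"
```

```text
(no output)
```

View pics/c2b.png

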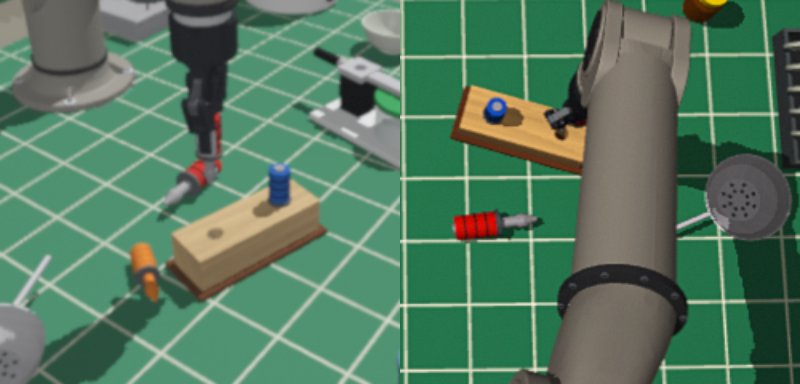

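The two free-standing look-alikes, which stood on their noses, have toppled by themselves. The gripper was never near them, and they lie clear of my path. The red pin is out of the rack and held, and the blue one is in place. Now I'll move to the latch.

Call:
apply_moves([
  [-48,-19,-2,0,0,0,1],
  [-54,-21,0,0,0,0,1],
  [-54,-21,0,0,0,0,1],
  [-54,-21,0,0,0,0,1],
  [-54,-21,0,0,0,0,1],
  [-54,-21,0,0,0,0,1],
  [-54,-21,0,0,0,0,1],
  [-40,-16,0,0,0,0,1],
])

```text
t: 6.3
eef_pos: [0.5166, 0.2038, 0.188]
tool_rot: [0.005, 0.847, -0.531, -0.004]
contact_force: [0.8, -0.5, -0.1]
gripper_width: 0.332
```

```bash
python3 st.py 0.5235 0.211 0.19
```

```text
t 6.3 pos [0.5166 0.2038 0.188 ] z [-0.013 -0.005 -1.   ] F [ 0.8 -0.5 -0.1] T [-0.02 -0.12 -0.03] w 0.33222235562254065 q [-0.24  0.35 -0.31  1.86  0.13  0.96 -1.72]
tool delta mm [-3.5 -9.3 -2.2]
rotvec deg [ 0.78  0.08 -0.  ]
```

Call:
apply_moves([
  [0,0,0,0.7,0,0,1],
  [0,0,0,0,0,0,1],
  [-3,-8,0,0,0,0,1],
  [0,0,5,0,0,0,1],
  [0,0,0,0,0,0,1],
  [0,0,0,0,0,0,1],
  [0,0,0,0,0,0,1],
  [0,0,0,0,0,0,1],
])

```text
t: 7.3
eef_pos: [0.5213, 0.2094, 0.1796]
tool_rot: [0.002, 0.848, -0.531, -0.002]
contact_force: [-0.4, -0.3, -0.9]
gripper_width: 0.334
```

```bash
python3 st.py 0.5235 0.211 0.18
python3 - <<'E'
from h import *
for n in('top','scene'):
    im=imaging.read_camera(n)[:,:,::-1]; cv2.imwrite(f'pics/{n}3.png',im)
s=cv2.imread('pics/scene3.png');t=cv2.imread('pics/top3.png')
cv2.imwrite('pics/c3.png',np.hstack([cv2.resize(s[140:240,295:395],(400,400),interpolation=cv2.INTER_CUBIC),cv2.resize(t[190:290,195:295],(400,400),interpolation=cv2.INTER_CUBIC)]))
E
```

```text
t 7.3 pos [0.5213 0.2094 0.1796] z [-0.007 -0.001 -1.   ] F [-0.4 -0.3 -0.9] T [-0.04  0.04 -0.04] w 0.3342265321847305 q [-0.25  0.37 -0.31  1.86  0.13  0.94 -1.73]
tool delta mm [-0.5 -2.7 -0.4]
rotvec deg [ 0.38  0.1  -0.  ]
```

View pics/c3.png

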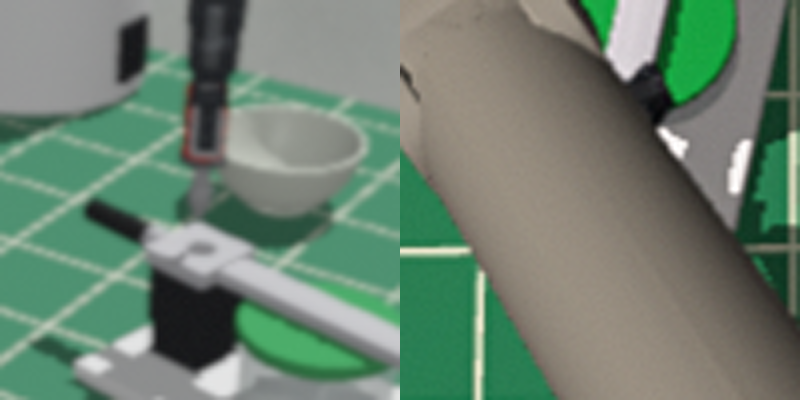

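Run:
```python
from h import *
x,y,z=.5213-.0004,.2094,.1796
tip=[x,y,z+.019-.075]; col=[x,y,z+.019-.0275];
print('tip',proj('scene',tip),'collar',proj('scene',col),'hole A',proj('scene',[.5224,.2121,.1]),'B',proj('scene',[.5235,.211,.1]))
s=cv2.imread('pics/scene3.png');cv2.imwrite('pics/c3b.png',cv2.resize(s[155:215,315:375],(600,600),interpolation=cv2.INTER_CUBIC))
s=cv2.imread('pics/scene0.png');cv2.imwrite('pics/c0b.png',cv2.resize(s[155:215,315:375],(600,600),interpolation=cv2.INTER_CUBIC))
```

```text
tip [344.01832186 193.47442344] collar [345.08952991 177.99153283] hole A [344.42783861 200.7256981 ] B [344.57637229 200.97784931]
```

View pics/c3b.png

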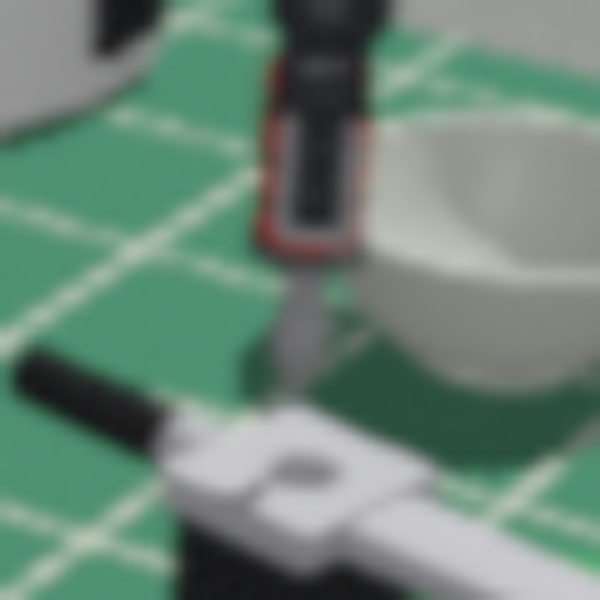

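The tip is at scene (344,194) and the hole at (345.3,201.3), as predicted to within about 1 px. I'll nudge it and lower the nose into the hole.

Call:
apply_moves([
  [-1,-3.2,0,0.4,0.1,0,1],
  [0,0,0,0,0,0,1],
  [0,0,8,0,0,0,1],
  [0,0,8,0,0,0,1],
  [0,0,8,0,0,0,1],
  [0,0,6,0,0,0,1],
  [0,0,0,0,0,0,1],
  [0,0,0,0,0,0,1],
])

```text
t: 8.4
eef_pos: [0.5235, 0.212, 0.1468]
tool_rot: [0.0, 0.848, -0.53, -0.0]
contact_force: [-0.7, -0.0, -0.2]
gripper_width: 0.332
```

```bash
python3 st.py 0.5237 0.2117 0.141
python3 - <<'E'
from h import *
s=imaging.read_camera('scene')[:,:,::-1];cv2.imwrite('pics/c4.png',cv2.resize(s[155:215,315:375],(600,600),interpolation=cv2.INTER_CUBIC))
E
```

```text
t 8.4 pos [0.5235 0.212  0.1468] z [-0. -0. -1.] F [-0.7 -0.  -0.2] T [ 0.07 -0.06 -0.01] w 0.33171482507831396 q [-0.26  0.41 -0.3   1.89  0.16  0.87 -1.75]
tool delta mm [ 0.3 -0.1  5.8]
rotvec deg [ 0.02  0.   -0.  ]
```

View pics/c4.png

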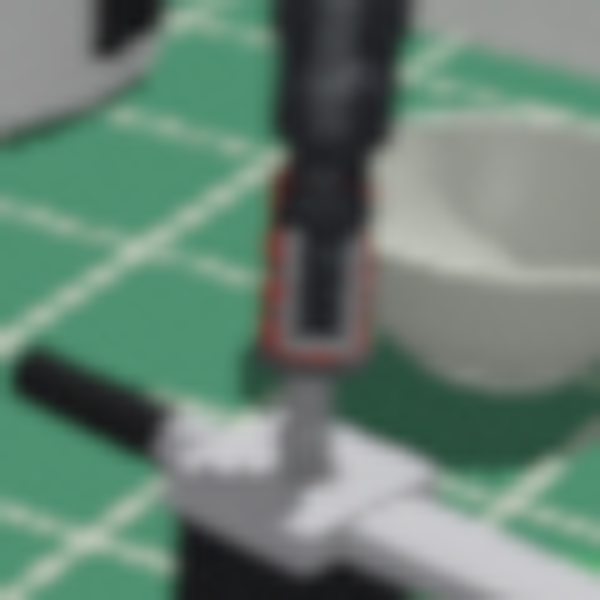

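The nose has entered the hole (crop 308,470), centred and with no contact force. I'll continue down.

Call:
apply_moves([
  [0,0,5,0,0,0,1],
  [0,0,5,0,0,0,1],
  [0,0,5,0,0,0,1],
  [0,0,0,0,0,0,1],
  [0,0,0,0,0,0,1],
  [0,0,0,0,0,0,1],
  [0,0,0,0,0,0,1],
  [0,0,0,0,0,0,1],
])

```text
t: 9.45
eef_pos: [0.5236, 0.2121, 0.1313]
tool_rot: [-0.0, 0.848, -0.53, 0.0]
contact_force: [-0.3, 0.4, -0.9]
gripper_width: 0.333
```

```bash
python3 st.py 0.5237 0.2117 0.111
```

```text
t 9.45 pos [0.5236 0.2121 0.1313] z [ 0.  0. -1.] F [-0.3  0.4 -0.9] T [ 0.    0.09 -0.05] w 0.33291989417936374 q [-0.26  0.43 -0.3   1.9   0.17  0.84 -1.76]
tool delta mm [ 0.4  0.1 20.3]
rotvec deg [-0.02 -0.    0.  ]
```

Call:
apply_moves([
  [0,0,4,0,0,0,1],
  [0,0,4,0,0,0,1],
  [0,0,4,0,0,0,1],
  [0,0,3,0,0,0,1],
  [0,0,2,0,0,0,1],
  [0,0,0,0,0,0,1],
  [0,0,0,0,0,0,1],
  [0,0,0,0,0,0,1],
])

```text
t: 10.45
eef_pos: [0.5236, 0.2129, 0.1138]
tool_rot: [-0.001, 0.848, -0.53, -0.0]
contact_force: [0.5, 0.9, -0.4]
gripper_width: 0.333
```

```bash
python3 st.py 0.5237 0.2117 0.111
```

```text
t 10.45 pos [0.5236 0.2129 0.1138] z [ 0.001  0.001 -1.   ] F [ 0.5  0.9 -0.4] T [0.17 0.11 0.08] w 0.33292377169963094 q [-0.27  0.46 -0.29  1.91  0.18  0.8  -1.77]
tool delta mm [1.1 0.4 2.8]
rotvec deg [-0.06  0.04  0.  ]
```

Call:
apply_moves([
  [0,0,1,0,0,0,1],
  [0,0,1,0,0,0,1],
  [0,0,1,0,0,0,1],
  [0,0,1,0,0,0,1],
  [0,0,1,0,0,0,1],
  [0,0,0,0,0,0,1],
  [0,0,0,0,0,0,1],
  [0,0,0,0,0,0,1],
])

```text
t: 11.45
eef_pos: [0.5236, 0.2128, 0.1107]
tool_rot: [-0.0, 0.848, -0.53, 0.0]
contact_force: [-0.1, 0.4, 1.0]
gripper_width: 0.334
```

```bash
python3 st.py 0.5237 0.2117 0.111;  python3 - <<'E'
from h import *
s=imaging.read_camera('scene')[:,:,::-1];cv2.imwrite('pics/c5.png',cv2.resize(s[155:215,315:375],(600,600),interpolation=cv2.INTER_CUBIC))
E
```

```text
t 11.45 pos [0.5236 0.2128 0.1107] z [ 0.001  0.    -1.   ] F [-0.1  0.4  1. ] T [-0.07  0.32  0.01] w 0.334412239609664 q [-0.27  0.46 -0.29  1.91  0.18  0.79 -1.77]
tool delta mm [ 1.1  0.4 -0.3]
rotvec deg [-0.07 -0.01  0.  ]
```

View pics/c5.png

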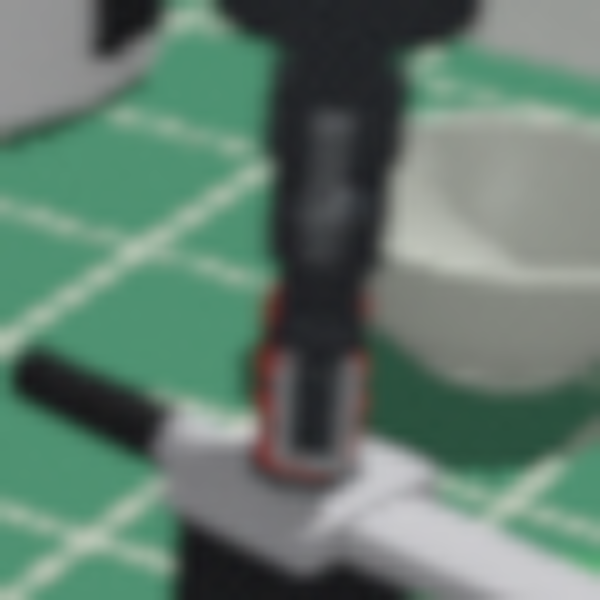

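The collar looks to be at the eye (crop 308,475). I'll push firmly to check, ending on a pushing row so the force shows.

Call:
apply_moves([
  [0,0,1,0,0,0,1],
  [0,0,1,0,0,0,1],
  [0,0,1,0,0,0,1],
  [0,0,2,0,0,0,1],
  [0,0,2,0,0,0,1],
  [0,0,2,0,0,0,1],
  [0,0,2,0,0,0,1],
  [0,0,2,0,0,0,1],
])

```text
t: 12.5
eef_pos: [0.5237, 0.2129, 0.1107]
tool_rot: [0.0, 0.848, -0.531, 0.002]
contact_force: [-8.3, -2.9, 19.3]
gripper_width: 0.333
```

```bash
python3 st.py 0.5237 0.2117 0.111
```

```text
t 12.5 pos [0.5237 0.2129 0.1107] z [ 0.003 -0.003 -1.   ] F [-8.3 -2.9 19.3] T [-0.63  1.76  0.08] w 0.33289517164256976 q [-0.27  0.46 -0.29  1.91  0.18  0.79 -1.78]
tool delta mm [ 1.1  0.5 -0.3]
rotvec deg [-0.09 -0.25  0.  ]
```

There is a hard stop at 19 N with no travel, so the pin is home. Release and retreat.

Call:
apply_moves([
  [0,0,0,0,0,0,1],
  [0,0,0,0,0,0,-1],
  [0,0,0,0,0,0,-1],
  [0,0,0,0,0,0,-1],
  [0,0,0,0,0,0,-1],
  [0,0,0,0,0,0,-1],
  [0,0,0,0,0,0,-1],
  [0,0,0,0,0,0,-1],
])

```text
t: 13.5
eef_pos: [0.5245, 0.2128, 0.1105]
tool_rot: [0.0, 0.847, -0.531, 0.003]
contact_force: [0.3, -0.5, 0.1]
gripper_width: 0.998
```

```bash
python3 st.py
```

```text
t 13.5 pos [0.5245 0.2128 0.1105] z [ 0.005 -0.003 -1.   ] F [ 0.3 -0.5  0.1] T [0.04 0.02 0.04] w 0.9982364645090509 q [-0.27  0.46 -0.29  1.91  0.18  0.79 -1.78]
```

Call:
apply_moves([
  [0,0,-15,0,0,0,-1],
  [0,0,-30,0,0,0,-1],
  [0,0,-40,0,0,0,-1],
  [0,0,-40,0,0,0,-1],
  [40,10,0,0,0,0,-1],
  [50,15,0,0,0,0,-1],
  [50,15,0,0,0,0,-1],
  [50,15,0,0,0,0,-1],
])

```text
t: 14.5
eef_pos: [0.5596, 0.0203, 0.2495]
tool_rot: [-0.005, 0.851, -0.526, 0.005]
contact_force: [1.1, 0.4, -0.2]
gripper_width: 0.998
```

```bash
python3 st.py
python3 - <<'E'
from h import *
for n in('top','scene'):
    im=imaging.read_camera(n)[:,:,::-1]; cv2.imwrite(f'pics/{n}6.png',im)
    print(n,[b for b in blobs(im,'red')+blobs(im,'blue')])
s=cv2.imread('pics/scene6.png');t=cv2.imread('pics/top6.png')
cv2.imwrite('pics/c6.png',np.hstack([cv2.resize(s[150:250,295:395],(400,400),interpolation=cv2.INTER_CUBIC),cv2.resize(t[190:290,85:285],(400,200),interpolation=cv2.INTER_CUBIC).repeat(2,0)]))
print('expected knob ctr',proj('top',[.5237,.2125,.13]),proj('scene',[.5237,.2125,.13]),'cap',proj('top',[.5237,.2125,.155]),proj('scene',[.5237,.2125,.155]))
E
```

```text
t 14.5 pos [0.5596 0.0203 0.2495] z [ 0.014  0.002 -1.   ] F [ 1.1  0.4 -0.2] T [-0.03  0.01 -0.03] w 0.9980578451390666 q [ 0.04  0.28 -0.22  1.81  0.07  1.05 -1.32]
top [(array([ 55, 168,  15,  12, 112], dtype=int32), array([ 61.8, 173.6])), (array([ 33, 184,  15,  12, 121], dtype=int32), array([ 39.6, 189.3])), (array([ 39, 207,  16,  12, 129], dtype=int32), array([ 46.1, 212.8])), (array([235, 228,  13,  14,  92], dtype=int32), array([240.9, 234.5])), (array([381, 273,  10,  15, 107], dtype=int32), array([385.9, 279.1])), (array([383, 202,  14,  12,  89], dtype=int32), array([389.2, 208. ]))]
scene [(array([421, 139,   6,   9,  41], dtype=int32), array([423.4, 143.1])), (array([439, 141,  12,  16,  86], dtype=int32), array([444.3, 148.5])), (array([341, 184,  10,  18, 149], dtype=int32), array([345.6, 192.7])), (array([237, 256,  21,  21, 224], dtype=int32), array([248.2, 264.8])), (array([289, 269,  11,  18, 147], dtype=int32), array([294.2, 278.1]))]
expected knob ctr [241.71966167 235.29841837] [345.57457835 191.2835869 ] cap [240.12051465 233.49483337] [346.15085125 183.17321295]
```

View pics/c6.png

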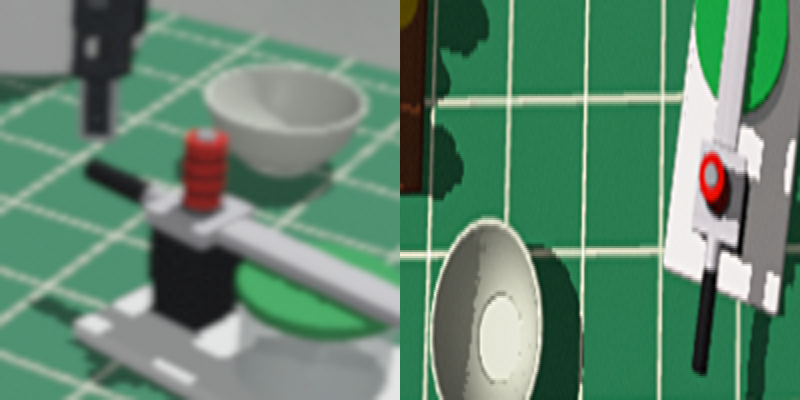

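View pics/top6.png

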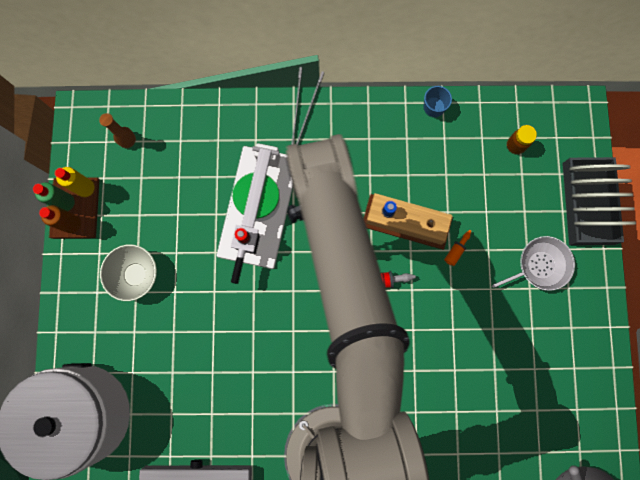

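The red pin is seated upright at top (241,234) and scene (345.6,192.7), matching the expected home position to about 1 px. Blue at (389,208) and the bowl at (128,273) are unchanged.

Call:
apply_moves([
  [0,0,0,0,0,0,-1],
  [0,0,0,0,0,0,-1],
  [0,0,0,0,0,0,-1],
  [0,0,0,0,0,0,-1],
  [0,0,0,0,0,0,-1],
  [0,0,0,0,0,0,-1],
  [0,0,0,0,0,0,-1],
  [0,0,0,0,0,0,-1],
])

```text
t: 15.6
eef_pos: [0.5599, 0.0183, 0.2509]
tool_rot: [-0.004, 0.849, -0.528, 0.006]
contact_force: [0.2, 0.6, -0.0]
gripper_width: 0.997
```

```bash
python3 -c "
from station import bot
print(bot.hand_in())"
```

```text
the job is handed in; nothing more can be done
None
```

I pulled the red pin from the rack, pushed it into the latch hole and let go. I then backed the arm clear and handed the job in at about 15.6 s.

- **Seating:** the pin stopped hard with about 19 N of push, and the tool was at the height expected for the collar flat on the lever eye.
- **Position:** after release, both cameras showed the knob upright and within about 1.5 px (2–3 mm) of the expected home position.
- **Blue pin and bowl:** the blue knob's image moved less than 0.5 px in both views. The bowl looked unmoved by eye; I did not measure it.

**Disagreements and oddities:**
- The two cameras' estimates of the hole position differed by about 5 mm. I checked the pin tip against the hole in the scene view before inserting it.
- The two free-standing look-alikes, the larger red one and the orange one, toppled during the run. I recorded no contact with them, and both were still on the counter in the last picture.

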